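Set the plate shaker's speed and start it

ROBOT

A 6-joint arm with a two-finger parallel gripper is mounted at the origin on the work surface. World frame = base frame: x ahead of the robot, y to its left, z up, the work surface at z = 0. Lengths are in mm, angles in rad, forces in N, time in s.
With the tool pointing down it reaches from about 350 to 875 mm from the base axis. Payload 4.2 kg.
Tool frame: the origin (TCP) lies midway between the tips of the shut fingers; the grasp point (between the pads) lies 19 mm behind it; z points along the fingers, y is the line along which they close (so a half turn about z gives the same grasp; the last joint's range is limited). The gripper opens to 85 mm and grips with 20 to 120 N. Pads are 22 mm wide; open, the fingers measure 114 mm over their backs; the gripper's body (76 mm by 85 mm) begins 54 mm behind the grasp point. The pads swing forward as they close: fully open they stand 13 mm farther back than shut.
Start: joints at [-1.047, 0.385, 0.008, 0, -1.194, -0.259], TCP at [163.589, -603.19, 231.312] pointing down, gripper open.
Joint ranges: [-3.14, 3.14], [-1.21, 2.06], [-1.07, 1.41], [-3.16, 2.05], [-2.99, -0.16], [-3.1, 3.1]. Speed limits (rad/s): [2.79, 2.79, 3.14, 3.14, 3.14, 3.14].

INTERFACE

Orientations are given as a unit quaternion [x, y, z, w].
In Python, from bench import arm gives the robot as it stands. The module is installed in compiled form; this text tells all that it offers.
- The arm moves only by the shell command python3 -m handwheel 'ROWS' [OPENING]. ROWS is JSON, a list of rows, each an object of numbers: "x", "y", "z": the shift along the world's x, y, z each as a share of 20 cm, from -1 to 1; "ax", "ay", "az": the turn, a rotation vector about the world's x, y, z each as a share of 90 degrees, from -1 to 1. In form: [{"x": .., "y": .., "z": .., "ax": .., "ay": .., "az": ..}, ...]. A call has exactly 8 rows; each row shifts and turns the commanded pose from where the row before left it; what a row does not reach is not made up. A row lasts 1/10 s, in which the tool goes at most 50 mm and 8.59 degrees, less where a joint would pass 70% of its speed; a pose out of reach is approached as far as the arm can. A call with a number of a shift or a turn outside -1 to 1 is refused whole. A call with a gripper value outside its range is refused whole. OPENING is the opening, from -1 (shut) to 1 (fully open), set as the call begins (- or left out, the last holds). The fingers move at their own pace and stop on an object; the grip force is fixed at half the most. Time passes only in rows, so rows that do not move let the fingers close, or fill a call up. It gives the time, the measured TCP pose, the force, the opening and the grip force at its end, in the units of the state.
- arm.read_state(): the state, without advancing time (a new reading comes with each control period).
- arm.get_image(name): name is "side" or "top" or "wrist"; returns the picture (400x640x3 uint8, red, green, blue); there is no depth.
- arm.camera_params(name): a dict with "K" (3x3 intrinsics, pixels), "k1" (the pictures are not rectified: a ray, as slopes to the right and down, at radius r is drawn at 1 + k1 r^2 times it, then the intrinsics apply), "position" and "orientation" of the camera in the world. Camera axes: x right, y down, z forward; pixel columns grow to the right and rows downward; lengths in mm; the calibration is good to about 2 mm. A picture is of the moment at which its call begins: read the wrist's pose just before it. camera_params takes no time and is no camera call; for the wrist camera it gives the pose at the moment of the call.
- arm.job_done(): hands the job in; it is judged then, once.
The state is a dict: "clock": time; "joints": joint angles; "joint_vel": joint speeds; "joint_efforts": joint torques, N m; "position": TCP position; "ee_rot": TCP orientation; "contact_force": force on the tool from outside, world axes, zero at the start; "wrist_torque": the same for the moment, N m; "gripper_width": finger opening in mm; "grasp_force": force on a finger pad.
Only numpy, scipy, OpenCV 4.12 (cv2) and the standard library are available. Lean on these libraries where they do the work, as an engineer would, in place of code of your own. Each camera call takes 0.05 s, during which the arm holds its last target. There are 200 camera calls.

TASK

Start the plate shaker at speed 5. With a fingertip against its bar, push the left-hand selector on the sloping panel (left as seen from the robot) round clockwise, click by click, until it sits in the fifth position after the long off mark, then press the round start button at the panel's right and take the finger away. Do not pinch the selector between the fingers, do not press start while the speed is wrong, and leave the other selector (the timer), the plates and everything on the bench as they are.

Things in the scene. Friction and masses are not known exactly. Their poses are not given: they have to be found in the camera images.
- shaker: white bench shaker, fixed, 362 mm deep, 320 wide. Origin on the bench under the middle of its grey control panel (126 x 320 mm), which slopes up to the rear at 10 degrees, its middle 72 mm above the bench; x to the rear (away from the robot), y left, z up. Behind the panel, 72 to 288 mm from the origin, the platform with the plates: mat at 94 mm, rim at 100 mm
- speed_centre (a point): where the left-hand (speed) selector's axis meets the panel surface; fixed to the panel: z is the panel's outward normal, x runs up the slope, y left. The selector is a black skirt, 56 mm across, 8 mm high, with a bar handle 13 mm wide, 27 mm high above the panel (a 4 mm ridge with a white line on top reaches 30). The bar's pointing end (white line) reaches 32 mm from the axis, its tail 22
- speed_off (a point): inner end of the long (10 mm) off mark of the speed selector, flat on the panel 36 mm from the axis, 120 degrees anticlockwise of the x axis of speed_centre (lower left). The eight other marks (5 mm) follow clockwise, 30 degrees apart: position 4 points straight up the slope, position 5 is the next one clockwise
- speed (a joint): speed selector, rad: 0 at the off mark, growing clockwise seen from above, end stop 4.189; clicked positions 0 to 8 exactly 0.5236 (30 degrees) apart, position 5 at 2.618; starts anywhere from 0 to position 3. A sprung detent holds each: 0.07 N m (3 N at 24 mm) takes it over the hump half way to the next position, into which it then snaps by itself
- speed_tip (a point): middle of the speed bar's pointing end, 32 mm from the axis and 18 mm above the panel; x points along the bar towards its pointing end, z along the panel normal; turns with the selector. The bar's two long flanks stand 6.5 mm either side of its mid-plane, from 8 to 27 mm above the panel; the one on the +y side is pushed to turn clockwise. Pressing both flanks at once is a pinch
- timer_centre (a point): axis of the timer, an identical selector 105 mm to the right of the speed selector, on the panel surface; axes as for speed_centre. To be left alone
- timer_tip (a point): middle of the timer bar's pointing end, 32 mm from its axis, 18 mm above the panel
- timer (a joint): timer selector, same positions and values as speed. To be left alone
- start_top (a point): middle of the start button's top face, 15 mm above the panel when up; z is the panel's outward normal. White cap 22 mm across in a grey collar 38 mm across and 6 mm high, at the right end of the panel, 205 mm to the right of the speed selector and 12 mm lower on the slope
- start (a joint): start button travel in m: 0 up, 0.005 fully down; springs back. About 1.4 N begins to move it, 4.5 N takes it fully down
- microplate: white flat 96-well plate on the shaker's platform, 128 x 86 x 14 mm, loose; origin under its centre
- tube_block: grey 24-hole tube block, 128 x 86 x 27 mm, loose on the shaker's platform beside the flat plate; origin under its centre
- tube_rack: aluminium rack of small tubes, 70 x 120 x 46 mm, loose, on the bench to one side of the shaker; origin under its centre
- tip_box: black pipette-tip box with clear lid, 85 x 122 x 69 mm, loose, on the bench to the other side of the shaker; origin under its centre
- marker: marker pen, 135 x 18 mm, lying on the bench in front of the panel, its long axis is its x; origin under its centre
- trough: white reagent trough, 82 x 125 x 26 mm, loose, on the bench in front of the panel; origin under its centre
- reagent: closed reagent bottle, 64 mm across, 130 mm high, on the bench at the front left of the shaker; origin under its centre
- spin_column_jar: white jar with grey cap, 80 mm across, 89 mm high, on the bench at the front right of the shaker; origin under its centre

How it is judged (in metres and radians):
On the way, in this order (a step that is already met when the one before it is completed fails the run):
1. the speed selector sits in position 5 (value of joint speed between 2.498 and 2.738 rad), for 0.3 s.
2. the start button is pressed with the speed at 5 (all of step 1 and value of joint start above 0.0035 m), for 0.05 s.
At the end, for the whole second after the job is handed in: speed selector rests in position 5 (2.618 rad, within 0.12); start was pressed at least 3.5 mm at that setting and is up again (under 1 mm); the timer's pointing end is within 10 mm and every plate and bench item within 15 mm of where it was (all of step 1 and value of joint start below 0.001 m and distance of timer_tip from where it was at the start of the episode below 0.01 m and distance of each of microplate, tube_block, tube_rack, tip_box, marker, trough, reagent, spin_column_jar from where it was at the start of the episode below 0.015 m); the robot touches nothing.
It fails at once if the selector is pinched: the fingers press on both flanks of its bar at once (over 1.5 N each) (contact force between the fingers and speed_c14 above 1.5 N and contact force between the fingers and speed_c15 above 1.5 N).
It fails at once if start is pressed (over 3 mm) while the speed is not at 5 (value of joint start above 0.003 m and not (value of joint speed between 2.418 and 2.818 rad)).
It fails at once if the timer is turned (its pointing end moves over 10 mm) (distance of timer_tip from where it was at the start of the episode above 0.01 m).
It fails at once if a plate or an item on the bench is lifted, carried or pushed more than 15 mm (distance of any of microplate, tube_block, tube_rack, tip_box, marker, trough, reagent, spin_column_jar from where it was at the start of the episode above 0.015 m).
It also fails if it takes over 48 s, if anything falls off the work surface, if the arm or the gripper's body presses on something with over 40 N, if the wrist force passes 120 N, or if a joint passes its speed limit or range.

## Working session

There is one attempt and no reset: what is moved stays moved. The work goes in short steps, Python scripts to look and compute and a shell command to move; the robot and the scene stay as the last step left them, time stands still between calls to the robot, and variables do not carry over. Pictures are saved under pics/ and viewed, at most 10 in all, crops included, and the job is handed in when it is done.

```bash
mkdir -p pics; python3 - <<'E'
from bench import arm
import cv2,numpy as np
s=arm.read_state();print(s['clock'],s['position'],s['ee_rot'],s['gripper_width'])
for n in('top','side'):
    cv2.imwrite(f'pics/{n}0.png',arm.get_image(n)[:,:,::-1]);p=arm.camera_params(n);print(n,p)
E
```

```text
0.0 [ 163.45020973 -602.63886414  230.20969194] [-1.31916432e-01  9.91260231e-01  1.08435031e-03 -1.82389922e-04] 85.06493042935884
top {'K': array([[397.01010812,   0.        , 316.39166088],
       [  0.        , 397.01010812, 194.1079926 ],
       [  0.        ,   0.        ,   1.        ]]), 'k1': -0.07796676715427506, 'position': array([430.28305221,  18.42289728, 819.47283683]), 'orientation': array([ 0.70925079, -0.69819874,  0.05882581, -0.07759743])}
side {'K': array([[390.76738224,   0.        , 317.42401947],
       [  0.        , 390.76738224, 199.72724492],
       [  0.        ,   0.        ,   1.        ]]), 'k1': -0.04389275949266579, 'position': array([486.79589949, 624.98148161, 783.43641494]), 'orientation': array([-0.05034756,  0.9372717 , -0.34418864,  0.02282688])}
```

View pics/top0.png

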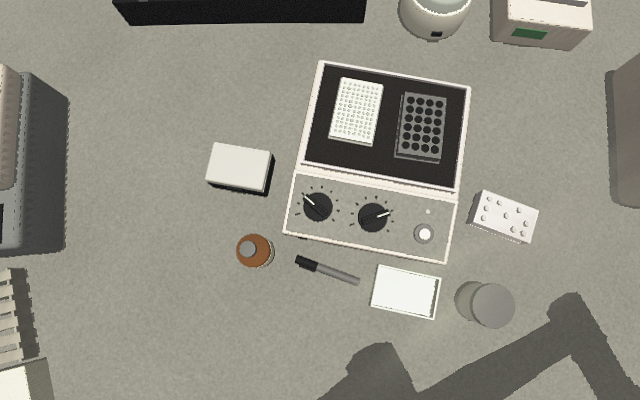

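View pics/side0.png

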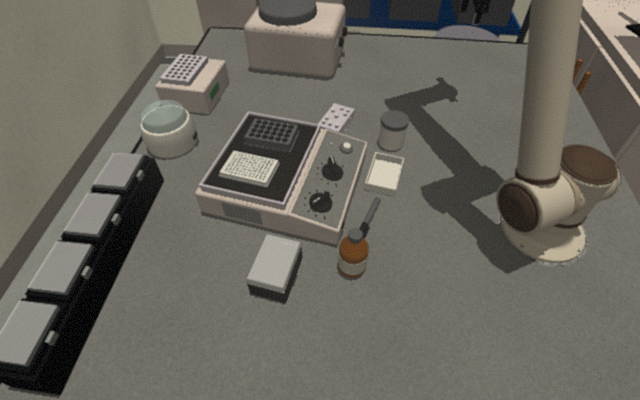

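```bash
cat > h.py <<'E'
import numpy as np,cv2
from bench import arm
from scipy.spatial.transform import Rotation as R
def ray(p,uv):
    K=p['K'];d=np.array([(uv[0]-K[0,2])/K[0,0],(uv[1]-K[1,2])/K[1,1]]);u=d.copy()
    for _ in range(20):u=d/(1+p['k1']*(u@u))
    return np.array(p['position']),R.from_quat(p['orientation']).apply([*u,1.])
def onz(p,uv,z):
    o,d=ray(p,uv);return o+d*(z-o[2])/d[2]
def proj(p,X):
    c=R.from_quat(p['orientation']).inv().apply(np.atleast_2d(X)-p['position']);u=c[:,:2]/c[:,2:]
    u=u*(1+p['k1']*(u**2).sum(1,keepdims=True));return u@np.diag([p['K'][0,0],p['K'][1,1]])+[p['K'][0,2],p['K'][1,2]]
E
python3 - <<'E'
import cv2
im=cv2.imread('pics/top0.png')[160:270,275:470]
cv2.imwrite('pics/topc.png',cv2.resize(im,None,fx=4,fy=4,interpolation=cv2.INTER_CUBIC))
E
```

```text
(no output)
```

View pics/topc.png

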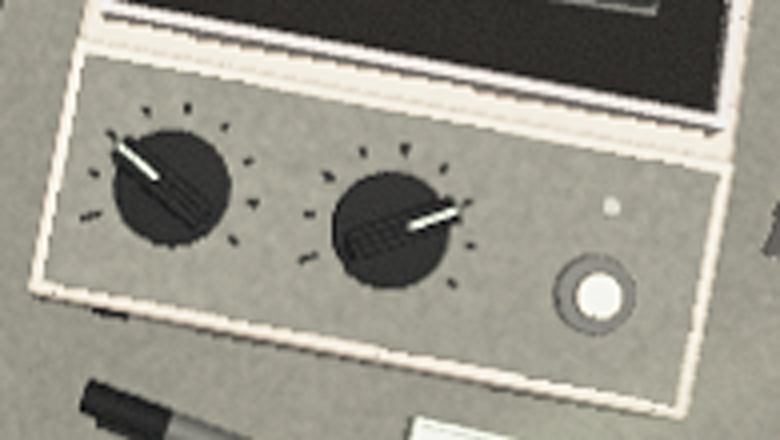

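```bash
cat > m.py <<'E'
from h import *
p=arm.camera_params('top')
f=lambda c:(np.array(c)+.5)/4-.5+[275,160]
C=[f(c) for c in[(83,48),(730,168),(684,414),(33,290)]]
o=np.array([0,0,72.]);yaw=-.2
def onp(uv,h=0):
    n=R.from_euler('ZY',[yaw,-np.radians(10)]).apply([0,0,1]);q,d=ray(p,uv)
    return q+d*(((o+n*h-q)@n)/(d@n))
for _ in range(10):
    P=np.array([onp(c) for c in C]);m=P.mean(0);o[:2]=m[:2]
    S,T=onp(f((172,188)),8),onp(f((391,230)),8)
    v=S-T;yaw=np.arctan2(-v[0],v[1])
Rp=R.from_euler('ZY',[yaw,-np.radians(10)])
B=onp(f((598,296)),15)
print('o',o,'yaw',np.degrees(yaw),'sides',[np.linalg.norm(P[i]-P[i-1]).round(1) for i in range(4)])
L=lambda X:Rp.inv().apply(X-o).round(1)
print('local S,T,B',L(S),L(T),L(B))
Sc=S-Rp.apply([0,0,8]);
print('S panel',Sc,'B',B)
for a in(120,0,-30,60):
    print(a,Sc+Rp.apply([36*np.cos(np.radians(a)),36*np.sin(np.radians(a)),0]))
t=onp(f((120,147)),30);print('tip',L(t)-L(Sc))
E
python3 m.py
```

```text
o [533.42008536 -62.33056315  72.        ] yaw -10.198331528495336 sides [np.float64(118.4), np.float64(311.9), np.float64(118.0), np.float64(313.8)]
local S,T,B [  1.  100.6   8. ] [ 1.  -4.1  8. ] [ -10.9 -103.    15. ]
S panel [552.1823506   36.46285062  72.17171801] B [ 502.07836148 -161.31064866   84.88245531]
120 [540.2559391   70.28578534  69.04605081]
0 [587.07529816  30.1856674   78.4230524 ]
-30 [579.21352016  13.31103673  77.5855324 ]
60 [575.14888666  64.00860213  75.2973852 ]
tip [14.4 25.8 30. ]
```

```bash
R='{"x":0.118,"y":0.21,"az":0.048}'; python3 -m handwheel '[{"x":0.118,"y":0.21,"az":0.048},{"x":0.118,"y":0.21,"az":0.048},{"x":0.118,"y":0.21,"az":0.048},{"x":0.118,"y":0.21,"az":0.048},{"x":0.118,"y":0.21,"az":0.048},{"x":0.118,"y":0.21,"az":0.048},{"x":0.118,"y":0.21,"az":0.048},{"x":0.118,"y":0.21,"az":0.048}]' -1
python3 -m handwheel '[{"x":0.118,"y":0.21},{"x":0.118,"y":0.21},{"x":0.118,"y":0.21},{"x":0.118,"y":0.21},{"x":0.118,"y":0.21},{"x":0.118,"y":0.21},{"x":0.1,"y":0.15},{"x":0,"y":0}]'
python3 - <<'E'
from h import *
s=arm.read_state();print(s['clock'],s['position'],s['joints'],s['gripper_width'],s['contact_force'])
r=R.from_quat(s['ee_rot']).as_matrix();print(r.round(3))
print(arm.camera_params('wrist'))
cv2.imwrite('pics/w1.png',arm.get_image('wrist')[:,:,::-1])
E
```

```text
0.1 [ 163.44755505 -602.71878455  230.33107213] [-1.04741215e+00  3.85498268e-01  6.79070731e-03 -4.33086418e-04
 -1.19401489e+00 -2.58592673e-01] 85.49683676809916 [-0.32715246  0.4168861   0.29056501]
[[-0.965 -0.262 -0.001]
 [-0.262  0.965  0.002]
 [ 0.     0.002 -1.   ]]
{'K': array([[328.04742674,   0.        , 318.66595304],
       [  0.        , 328.04742674, 196.30005294],
       [  0.        ,   0.        ,   1.        ]]), 'k1': -0.018550770376684476, 'position': array([  86.66507968, -625.04474043,  373.42031281]), 'orientation': array([0.5999664 , 0.78385104, 0.12756192, 0.09667382])}invalid input at $[0]: expected keys x, y, z, ax, ay, az
invalid input at $[0]: expected keys x, y, z, ax, ay, az
```

View pics/w1.png

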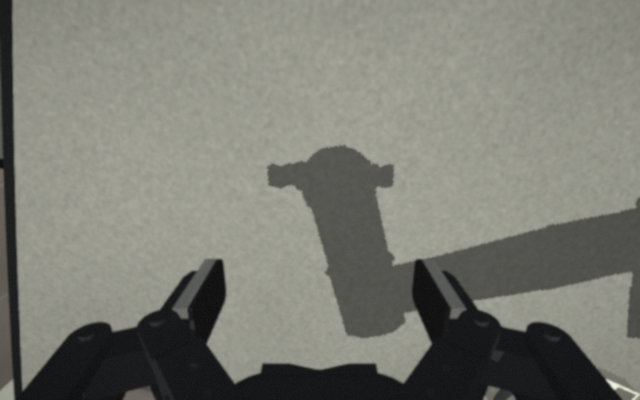

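The rows needed all six keys. The wrist picture shows only bare bench and the open fingers (about (205,290) and (430,290)). I'll redo the move with every key filled in.

```bash
python3 -m handwheel '[{"x":0.118,"y":0.21,"z":0,"ax":0,"ay":0,"az":0.048},{"x":0.118,"y":0.21,"z":0,"ax":0,"ay":0,"az":0.048},{"x":0.118,"y":0.21,"z":0,"ax":0,"ay":0,"az":0.048},{"x":0.118,"y":0.21,"z":0,"ax":0,"ay":0,"az":0.048},{"x":0.118,"y":0.21,"z":0,"ax":0,"ay":0,"az":0.048},{"x":0.118,"y":0.21,"z":0,"ax":0,"ay":0,"az":0.048},{"x":0.118,"y":0.21,"z":0,"ax":0,"ay":0,"az":0.048},{"x":0.118,"y":0.21,"z":0,"ax":0,"ay":0,"az":0.048}]' -1
python3 -m handwheel '[{"x":0.118,"y":0.21,"z":0,"ax":0,"ay":0,"az":0},{"x":0.118,"y":0.21,"z":0,"ax":0,"ay":0,"az":0},{"x":0.118,"y":0.21,"z":0,"ax":0,"ay":0,"az":0},{"x":0.118,"y":0.21,"z":0,"ax":0,"ay":0,"az":0},{"x":0.118,"y":0.21,"z":0,"ax":0,"ay":0,"az":0},{"x":0.118,"y":0.21,"z":0,"ax":0,"ay":0,"az":0},{"x":0.1,"y":0.15,"z":0,"ax":0,"ay":0,"az":0},{"x":0,"y":0,"z":0,"ax":0,"ay":0,"az":0}]'
python3 - <<'E'
from h import *
s=arm.read_state();print(s['clock'],s['position'],s['joints'],s['gripper_width'],s['contact_force'])
r=R.from_quat(s['ee_rot']).as_matrix();print(r.round(3))
p=arm.camera_params('wrist');print(p['position'])
cv2.imwrite('pics/w2.png',arm.get_image('wrist')[:,:,::-1])
print(proj(p,[[552.2,36.5,72.2],[552.2-5.1*.17,36.5,80]]),proj(p,[s['position']]))
E
```

```text
clock: 0.95
position: [352.8, -265.4, 231.4]
ee_rot: [-0.422, 0.907, -0.0, 0.0]
contact_force: [0.1, -0.2, -0.1]
gripper_width: 0.2
grasp_force: 0.0
clock: 1.75
position: [516.0, 18.2, 230.6]
ee_rot: [-0.422, 0.906, -0.0, 0.0]
contact_force: [-0.1, -0.7, 0.1]
gripper_width: 0.0
grasp_force: 0.0
1.75 [516.0007122   18.15227941 230.62714392] [ 3.49856662e-01  2.00121339e-01 -2.56306577e-01  5.00918335e-05
 -1.11422116e+00 -1.04829994e+00] 0.03789503820335008 [-0.05765186 -0.655536    0.14724614]
[[-0.643 -0.766  0.   ]
 [-0.766  0.643  0.   ]
 [-0.    -0.    -1.   ]]
[465.24675822 -44.84581484 373.70295243]
[[304.43965563 213.45648596]
 [304.78169965 215.87745523]] [[322.25763904 260.41062674]]
```

View pics/w2.png

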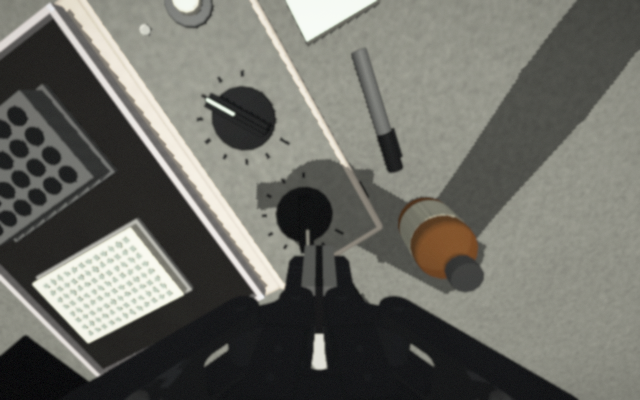

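The picture shows the speed skirt at about (304,213). The prediction was (304.6,216), so the position is good to 1–2 mm. Its white line points at the finger (position 2), and the tips show at about (303–335, 245). Next I'll lower the finger beside the bar.

```bash
python3 -m handwheel '[{"x":0.065,"y":0.14,"z":0,"ax":0,"ay":0,"az":0},{"x":0.065,"y":0.14,"z":0,"ax":0,"ay":0,"az":0},{"x":0,"y":0,"z":-0.2,"ax":0,"ay":0,"az":0},{"x":0,"y":0,"z":-0.2,"ax":0,"ay":0,"az":0},{"x":0,"y":0,"z":-0.2,"ax":0,"ay":0,"az":0},{"x":0,"y":0,"z":-0.065,"ax":0,"ay":0,"az":0},{"x":0,"y":0,"z":-0.065,"ax":0,"ay":0,"az":0},{"x":0,"y":0,"z":0,"ax":0,"ay":0,"az":0}]'
cat > plan.py <<'E'
from h import *
yaw=np.radians(-10.2);Rp=R.from_euler('ZY',[yaw,-np.radians(10)]);Sc=np.array([552.2,36.5,72.2])
def tgt(phi,d,r=22,h=15):
    a=np.radians(phi);return Sc+Rp.apply([r*np.cos(a)-d*np.sin(a),r*np.sin(a)+d*np.cos(a),h])
if __name__=='__main__':
    s=arm.read_state();L=Rp.inv().apply(s['position']-Sc);r=R.from_quat(s['ee_rot']).as_matrix()
    print(s['clock'],s['position'].round(1),'local',L.round(1),'tool y deg local',np.degrees(np.arctan2(-r[1,1],-r[0,1]))+10.2,'F',s['contact_force'].round(2))
    for d in (32,24,20,16):
        print(d);print(np.array([[phi,*tgt(phi,d)] for phi in range(60,-31,-15)]).round(1))
E
python3 plan.py
```

```text
clock: 2.6
position: [538.1, 69.3, 83.4]
ee_rot: [-0.42, 0.908, 0.0, -0.003]
contact_force: [-0.4, -0.5, -0.2]
gripper_width: 0.1
grasp_force: 0.0
2.6 [538.1  69.3  83.4] local [-17.5  29.8  14.4] tool y deg local -30.158390140480375 F [-0.42 -0.47 -0.2 ]
32
[[ 60.  539.6  74.4  84.1]
 [ 45.  549.5  75.8  85.7]
 [ 30.  559.5  74.5  87.5]
 [ 15.  568.7  70.7  89.2]
 [  0.  576.6  64.6  90.8]
 [-15.  582.7  56.6  92.1]
 [-30.  586.6  47.3  93.1]]
24
[[ 60.  545.7  69.2  85.3]
 [ 45.  554.   69.2  86.7]
 [ 30.  562.1  67.   88.2]
 [ 15.  569.3  62.8  89.6]
 [  0.  575.2  56.7  90.8]
 [-15.  579.4  49.4  91.7]
 [-30.  581.5  41.2  92.4]]
20
[[ 60.  548.7  66.7  85.9]
 [ 45.  556.3  65.9  87.2]
 [ 30.  563.4  63.3  88.5]
 [ 15.  569.6  58.8  89.8]
 [  0.  574.5  52.8  90.8]
 [-15.  577.7  45.8  91.6]
 [-30.  578.9  38.1  92. ]]
16
[[ 60.  551.7  64.1  86.5]
 [ 45.  558.5  62.7  87.7]
 [ 30.  564.8  59.5  88.9]
 [ 15.  570.   54.8  89.9]
 [  0.  573.8  48.9  90.8]
 [-15.  576.   42.1  91.4]
 [-30.  576.4  35.1  91.7]]
```

```bash
python3 -m handwheel '[{"x":0.015,"y":0,"z":0.005,"ax":0,"ay":0,"az":0},{"x":0.015,"y":0,"z":0.005,"ax":0,"ay":0,"az":0},{"x":0.01,"y":-0.005,"z":0.002,"ax":0,"ay":0,"az":0},{"x":0.01,"y":-0.005,"z":0,"ax":0,"ay":0,"az":0},{"x":0,"y":0,"z":0,"ax":0,"ay":0,"az":0},{"x":0,"y":0,"z":0,"ax":0,"ay":0,"az":0},{"x":0,"y":0,"z":0,"ax":0,"ay":0,"az":0},{"x":0,"y":0,"z":0,"ax":0,"ay":0,"az":0}]'
python3 plan.py|head -1
```

```text
clock: 3.4
position: [550.3, 69.1, 88.1]
ee_rot: [-0.421, 0.907, -0.0, 0.001]
contact_force: [-1.1, 2.7, 5.0]
gripper_width: -0.1
grasp_force: 2.3
3.4 [550.3  69.1  88.1] local [-4.8 31.8 17. ] tool y deg local -30.048269215569196 F [-1.14  2.74  4.99]
```

```bash
python3 - <<'E'
from h import *
a=arm.get_image('side')[150:240,270:390,::-1];b=arm.get_image('wrist')[150:350,200:440,::-1]
cv2.imwrite('pics/c3.png',np.vstack([cv2.resize(a,(480,300),interpolation=2)[:300],cv2.resize(b,(360,300))[:, :360] if 0 else cv2.copyMakeBorder(cv2.resize(b,(360,300)),0,0,0,120,0)]))
E
python3 plan.py|head -1
```

```text
3.5 [550.1  69.1  87.8] local [-5.  31.7 16.7] tool y deg local -30.060129043249912 F [-0.99  3.82  2.33]
```

View pics/c3.png

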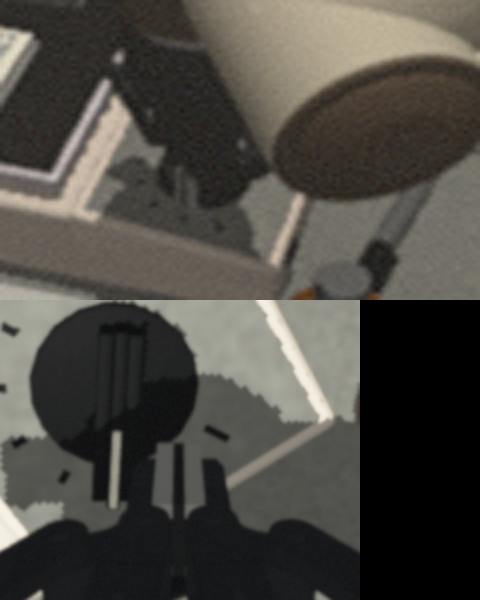

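Finger back is touching the bar's left flank near its end, and the bar is still at position 2 (vertical in the wrist crop, line at (115,470)). Now I'll work out the arc rows.

```bash
python3 - <<'E'
from plan import *
for a in range(60,-30,-5):
    print(a,((tgt(a-5,20,24,16)-tgt(a,20,24,16))/200).round(4))
E
```

```text
60 [ 0.0134 -0.0007  0.0023]
55 [ 0.0133 -0.0018  0.0024]
50 [ 0.0131 -0.003   0.0024]
45 [ 0.0128 -0.0042  0.0023]
40 [ 0.0124 -0.0053  0.0023]
35 [ 0.0118 -0.0063  0.0023]
30 [ 0.0113 -0.0074  0.0022]
25 [ 0.0106 -0.0083  0.0021]
20 [ 0.0098 -0.0092  0.002 ]
15 [ 0.009  -0.0101  0.0019]
10 [ 0.0081 -0.0108  0.0017]
5 [ 0.0071 -0.0115  0.0016]
0 [ 0.0061 -0.0121  0.0014]
-5 [ 0.005  -0.0126  0.0013]
-10 [ 0.0039 -0.013   0.0011]
-15 [ 0.0028 -0.0133  0.0009]
-20 [ 0.0016 -0.0135  0.0007]
-25 [ 0.0005 -0.0136  0.0005]
```

```bash
python3 -m handwheel '[{"x":0.0134,"y":-0.001,"z":0.0023,"ax":0,"ay":0,"az":-0.0556},{"x":0.0133,"y":-0.002,"z":0.0024,"ax":0,"ay":0,"az":-0.0556},{"x":0.0131,"y":-0.003,"z":0.0024,"ax":0,"ay":0,"az":-0.0556},{"x":0.0128,"y":-0.004,"z":0.0023,"ax":0,"ay":0,"az":-0.0556},{"x":0.0124,"y":-0.005,"z":0.0023,"ax":0,"ay":0,"az":-0.0556},{"x":0.0118,"y":-0.006,"z":0.0023,"ax":0,"ay":0,"az":-0.0556},{"x":0,"y":0,"z":0,"ax":0,"ay":0,"az":0},{"x":0,"y":0,"z":0,"ax":0,"ay":0,"az":0}]'
python3 plan.py|head -1
```

```text
clock: 4.3
position: [564.4, 64.3, 89.5]
ee_rot: [-0.172, 0.985, -0.0, -0.001]
contact_force: [-0.8, 3.0, -1.6]
gripper_width: 0.1
grasp_force: 1.1
4.3 [564.4  64.3  89.5] local [10.  29.5 15.8] tool y deg local -60.02286704458872 F [-0.83  3.03 -1.64]
```

```bash
python3 -m handwheel '[{"x":0.0113,"y":-0.0074,"z":0.0022,"ax":0,"ay":0,"az":-0.0556},{"x":0.0106,"y":-0.0083,"z":0.0021,"ax":0,"ay":0,"az":-0.0556},{"x":0.0098,"y":-0.0092,"z":0.002,"ax":0,"ay":0,"az":-0.0556},{"x":0.009,"y":-0.0101,"z":0.0019,"ax":0,"ay":0,"az":-0.0556},{"x":0.0081,"y":-0.0108,"z":0.0017,"ax":0,"ay":0,"az":-0.0556},{"x":0.0071,"y":-0.0115,"z":0.0016,"ax":0,"ay":0,"az":-0.0556},{"x":0,"y":0,"z":0,"ax":0,"ay":0,"az":0},{"x":0,"y":0,"z":0,"ax":0,"ay":0,"az":0}]'
python3 plan.py|head -1
python3 - <<'E'
from h import *
b=arm.get_image('wrist')[100:350,150:470,::-1]
cv2.imwrite('pics/c4.png',cv2.resize(b,None,fx=2,fy=2))
E
```

```text
clock: 5.1
position: [576.5, 52.9, 92.7]
ee_rot: [0.089, 0.996, -0.0, 0.0]
contact_force: [-0.6, -0.0, 1.3]
gripper_width: -0.2
grasp_force: 0.0
5.1 [576.5  52.9  92.7] local [24.3 20.5 16.5] tool y deg local -89.97159921415148 F [-0.59 -0.03  1.26]
```

View pics/c4.png

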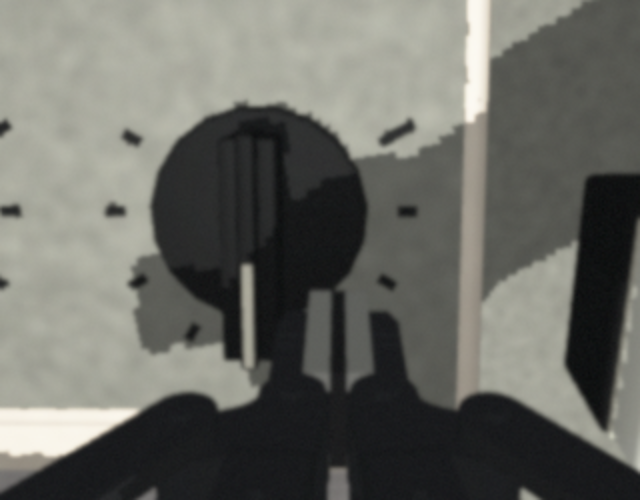

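The bar now points straight up the slope (white line at (247,315)), which is position 4. Position 5's mark is next at (192,332). One more click.

```bash
python3 -m handwheel '[{"x":0.0061,"y":-0.0121,"z":0.0014,"ax":0,"ay":0,"az":-0.0556},{"x":0.005,"y":-0.0126,"z":0.0013,"ax":0,"ay":0,"az":-0.0556},{"x":0.0039,"y":-0.013,"z":0.0011,"ax":0,"ay":0,"az":-0.0556},{"x":0.0028,"y":-0.0133,"z":0.0009,"ax":0,"ay":0,"az":-0.0556},{"x":0.0016,"y":-0.0135,"z":0.0007,"ax":0,"ay":0,"az":-0.0556},{"x":0.0005,"y":-0.0136,"z":0.0005,"ax":0,"ay":0,"az":-0.0556},{"x":0,"y":0,"z":0,"ax":0,"ay":0,"az":0},{"x":0,"y":0,"z":0,"ax":0,"ay":0,"az":0}]'
python3 plan.py|head -1
```

```text
clock: 5.95
position: [580.5, 37.6, 94.0]
ee_rot: [0.344, 0.939, -0.0, 0.0]
contact_force: [-0.2, 0.1, 0.2]
gripper_width: 0.4
grasp_force: 0.0
5.95 [580.5  37.6  94. ] local [31.   6.1 16.7] tool y deg local -119.98490911336161 F [-0.17  0.12  0.25]
```

```bash
python3 -m handwheel '[{"x":0.015,"y":0.02,"z":0,"ax":0,"ay":0,"az":0},{"x":0.01,"y":0.01,"z":0.02,"ax":0,"ay":0,"az":0},{"x":0,"y":0,"z":0.1,"ax":0,"ay":0,"az":0},{"x":0,"y":0,"z":0.2,"ax":0,"ay":0,"az":0},{"x":-0.05,"y":-0.15,"z":0.15,"ax":0,"ay":0,"az":0},{"x":-0.08,"y":-0.2,"z":0,"ax":0,"ay":0,"az":0},{"x":-0.08,"y":-0.2,"z":0,"ax":0,"ay":0,"az":0},{"x":0,"y":0,"z":0,"ax":0,"ay":0,"az":0}]'
python3 plan.py|head -1
python3 - <<'E'
from h import *
cv2.imwrite('pics/c5.png',arm.get_image('wrist')[:,:,::-1])
p=arm.camera_params('wrist')
Rp=R.from_euler('ZY',[-.178,-np.radians(10)])
print(proj(p,[[552.2,36.5,72.2],[502.1,-161.3,84.9],np.array([552.2,36.5,72.2])+Rp.apply([27.7,-16,30])]))
E
```

```text
clock: 6.75
position: [541.6, -69.4, 188.8]
ee_rot: [0.346, 0.938, -0.0, -0.0]
contact_force: [0.2, -0.8, 0.5]
gripper_width: -0.2
grasp_force: 0.0
6.75 [541.6 -69.4 188.8] local [  28.5 -106.1  113.3] tool y deg local -120.33741719668659 F [ 0.24 -0.84  0.46]
[[429.12464626 112.75475827]
 [199.59675935 227.08379816]
 [436.99909532 156.40166906]]
```

View pics/c5.png

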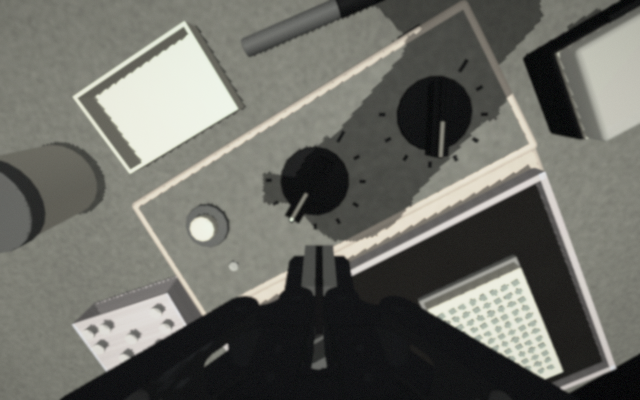

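The wrist view shows the speed line ending at (441,155), against (437,156) predicted for position 5. The start cap is at (202,229), against (200,227) predicted. Next I'll go above start, tilting the tool onto the panel normal.

```bash
python3 -m handwheel '[{"x":-0.058,"y":-0.114,"z":-0.08,"ax":-0.0033,"ay":-0.0182,"az":0},{"x":-0.058,"y":-0.114,"z":-0.08,"ax":-0.0033,"ay":-0.0182,"az":0},{"x":-0.058,"y":-0.114,"z":-0.08,"ax":-0.0033,"ay":-0.0182,"az":0},{"x":-0.058,"y":-0.114,"z":-0.08,"ax":-0.0033,"ay":-0.0182,"az":0},{"x":0,"y":0,"z":0,"ax":-0.0033,"ay":-0.0182,"az":0},{"x":0,"y":0,"z":0,"ax":-0.0033,"ay":-0.0182,"az":0},{"x":0,"y":0,"z":0,"ax":0,"ay":0,"az":0},{"x":0,"y":0,"z":0,"ax":0,"ay":0,"az":0}]'
python3 - <<'E'
from plan import *
s=arm.read_state();B=np.array([502.1,-161.3,84.9])
print(Rp.inv().apply(s['position']-B),R.from_quat(s['ee_rot']).apply([0,0,1]),Rp.apply([0,0,-1]),s['contact_force'],Rp.apply([0,0,-1])/200)
E
```

```text
clock: 7.6
position: [498.0, -157.0, 124.3]
ee_rot: [0.343, 0.935, 0.015, 0.086]
contact_force: [0.1, -0.6, -0.2]
gripper_width: -0.0
grasp_force: 0.0
[ 2.09403617  3.47604732 39.660896  ] [ 0.17103301 -0.03075136 -0.98478529] [ 0.17090377 -0.03075044 -0.98480775] [ 0.09355207 -0.56553225 -0.16113403] [ 0.00085452 -0.00015375 -0.00492404]
```

```bash
python3 -m handwheel '[{"x":-0.006,"y":-0.017,"z":-0.042,"ax":0,"ay":0,"az":0},{"x":0.007,"y":-0.001,"z":-0.042,"ax":0,"ay":0,"az":0},{"x":0.007,"y":-0.001,"z":-0.042,"ax":0,"ay":0,"az":0},{"x":0.007,"y":-0.001,"z":-0.042,"ax":0,"ay":0,"az":0},{"x":0.004,"y":-0.001,"z":-0.022,"ax":0,"ay":0,"az":0},{"x":0.004,"y":-0.001,"z":-0.022,"ax":0,"ay":0,"az":0},{"x":0,"y":0,"z":0,"ax":0,"ay":0,"az":0},{"x":0,"y":0,"z":0,"ax":0,"ay":0,"az":0}]'
python3 - <<'E'
from plan import *
s=arm.read_state();B=np.array([502.1,-161.3,84.9])
print(Rp.inv().apply(s['position']-B),Rp.inv().apply(s['contact_force']))
E
```

```text
clock: 8.4
position: [501.1, -162.0, 81.6]
ee_rot: [0.344, 0.935, 0.015, 0.085]
contact_force: [-3.5, 0.6, 2.3]
gripper_width: 0.2
grasp_force: 1.6
[-1.37198767 -0.89718443 -3.12609756] [-3.07179676 -0.04571071  2.85572986]
```

```bash
python3 -m handwheel '[{"x":0.002,"y":0,"z":-0.01,"ax":0,"ay":0,"az":0},{"x":0.002,"y":0,"z":-0.01,"ax":0,"ay":0,"az":0},{"x":0,"y":0,"z":0,"ax":0,"ay":0,"az":0},{"x":0,"y":0,"z":0,"ax":0,"ay":0,"az":0},{"x":0,"y":0,"z":0,"ax":0,"ay":0,"az":0},{"x":0,"y":0,"z":0,"ax":0,"ay":0,"az":0},{"x":0,"y":0,"z":0,"ax":0,"ay":0,"az":0},{"x":0,"y":0,"z":0,"ax":0,"ay":0,"az":0}]'
python3 - <<'E'
from plan import *
s=arm.read_state();B=np.array([502.1,-161.3,84.9])
print(Rp.inv().apply(s['position']-B),Rp.inv().apply(s['contact_force']))
E
```

```text
clock: 9.2
position: [501.9, -162.2, 79.6]
ee_rot: [0.343, 0.935, 0.015, 0.086]
contact_force: [-9.0, 2.6, 17.3]
gripper_width: 0.1
grasp_force: 9.6
[-1.00775844 -0.91356507 -5.20937076] [-6.21889659  1.00131196 18.63507938]
```

18.6 N along the normal means the button has bottomed out. Now I'll withdraw the finger.

```bash
python3 -m handwheel '[{"x":-0.004,"y":0.001,"z":0.022,"ax":0,"ay":0,"az":0},{"x":-0.007,"y":0.001,"z":0.042,"ax":0,"ay":0,"az":0},{"x":-0.014,"y":0.002,"z":0.085,"ax":0,"ay":0,"az":0},{"x":-0.03,"y":0.005,"z":0.2,"ax":0,"ay":0,"az":0},{"x":0,"y":0,"z":0.2,"ax":0,"ay":0,"az":0},{"x":-0.1,"y":-0.1,"z":0.1,"ax":0,"ay":0,"az":0},{"x":-0.1,"y":-0.1,"z":0,"ax":0,"ay":0,"az":0},{"x":0,"y":0,"z":0,"ax":0,"ay":0,"az":0}]'
python3 - <<'E'
from h import *
t=arm.get_image('top')[:,:,::-1];a=cv2.imread('pics/top0.png')
c=lambda i:cv2.resize(i[60:330,190:560],None,fx=2,fy=2)
cv2.imwrite('pics/top9.png',c(t))
E
```

```text
clock: 10.0
position: [450.5, -201.4, 208.8]
ee_rot: [0.345, 0.935, 0.016, 0.087]
contact_force: [0.0, -0.0, -0.4]
gripper_width: -0.2
grasp_force: 0.0
```

View pics/top9.png

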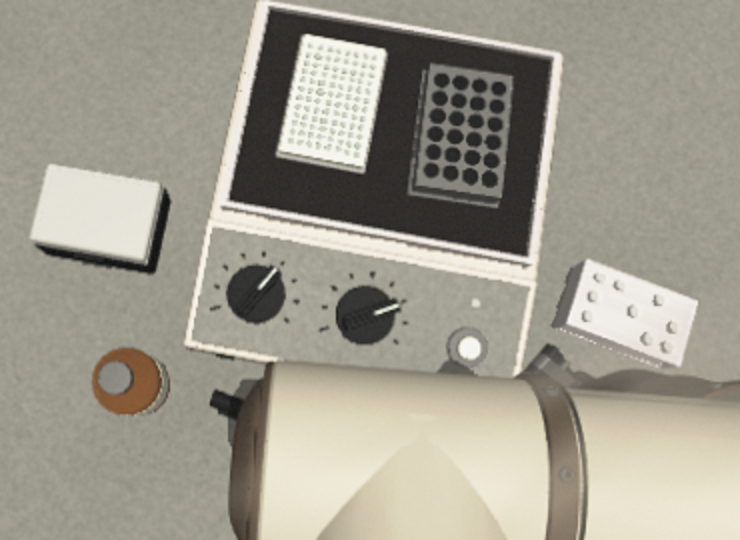

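The top view shows the speed line at (268,278), aimed at the fifth mark. The timer (385,309), the plates and the visible bench items are where they were; the arm hides the trough, the jar and most of the marker. The start cap at (469,347) is clear of the finger, so I'm handing in.

```bash
python3 -c "
from bench import arm
print(arm.job_done())"
```

```text
the job is handed in; nothing more can be done
None
```

I turned the speed selector to position 5, pressed start fully, took the finger away and handed the job in at about 10 s; no verdict came back, and in the last picture the arm hid the trough, the jar and most of the marker.

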